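# Set a washed sample bottle and its cap to drain

## Robot

A 7-joint arm with a two-finger parallel gripper is mounted at the origin on the work surface. World frame = base frame: x ahead of the robot, y to its left, z up, the work surface at z = 0. Lengths are in m, angles in rad, forces in N, time in s.
With the tool pointing down it reaches from about 0.4 to 0.925 m from the base axis. Payload 4.1 kg.
Tool frame: the origin (TCP) lies at the very end of the fingers, on their centre line; the grasp point (between the pads) lies 19 mm behind it; z points along the fingers, y is the line along which they close (so a half turn about z gives the same grasp; the last joint's range is limited). The gripper opens to 85 mm and grips with 20 to 120 N. Pads are 22 mm wide; open, the fingers measure 114 mm over their backs; the gripper's body (76 mm by 85 mm) begins 54 mm behind the grasp point. The pads swing forward as they close: fully open they stand 13 mm farther back than shut.
Start: joints at [-1.376, 0.398, 0.045, 1.537, -0.019, 1.207, -0.051], TCP at [0.188, 0.622, 0.231] pointing down, gripper open.
Joint ranges: [-2.82, 2.82], [-0.49, 2.23], [-1.37, 1.46], [0, 2.46], [-1.36, 4.5], [0.23, 2], [-2.94, 2.94]. Speed limits (rad/s): [2.57, 2.57, 3.14, 3.14, 3.14, 3.14, 3.14].

## Interface

Orientations are given as a unit quaternion [w, x, y, z].
In Python, from bench import manip gives the robot as it stands.
- The arm moves only by the tool step_arm, never from a script. Its arguments are lists of equal length, an entry for each row: "dp": the shift along the tool's x, y, z in units of 0.6 m (1.0 is 0.6 m), a list of three; "dr": the turn, a rotation vector about the tool's x, y, z in units of 45 degrees (1.0 is 45 degrees), a list of three; "grip": the opening, from -1 (shut) to 1 (fully open). In form: {"dp": [[tx, ty, tz], ...], "dr": [[ax, ay, az], ...], "grip": [grip, ...]}. A call has 1 to 12 rows; each row is the pose to reach, as a shift and turn from the pose commanded when the call began, along the tool's axes at that moment; what a row does not reach only later rows make up. A row lasts 1/8 s, in which the tool goes at most 62.5 mm and 10.7 degrees, less where a joint would pass 70% of its speed; a pose out of reach is approached as far as the arm can. A call with a number of a shift or a turn outside -1 to 1 is refused whole. A call with a gripper value outside its range is refused whole. The fingers move at their own pace and stop on an object; "squeeze" is the grip in N (left out, the last holds). Time passes only in rows, so rows that repeat a pose let the fingers close. It gives the time, the measured TCP pose, the force, the opening and the grip force at its end, in the units of the state.
- manip.sense(): the state, without advancing time (a new reading comes with each control period).
- manip.camera(name): name is "side" or "top" or "wrist"; returns (picture, depth): 480x640x3 uint8, blue, green, red; 480x640 float32, m along the optical axis (not along the pixel's ray), 0 where there is no reading.
- manip.camera_info(name): a dict with "mtx" (3x3 intrinsics, pixels), "world_from_camera" (4x4, takes a point from camera to world coordinates). Camera axes: x right, y down, z forward; pixel columns grow to the right and rows downward; lengths in m; the calibration is good to about 2 mm. A picture is of the moment at which its call begins: read the wrist's pose just before it. camera_info takes no time and is no camera call; for the wrist camera it gives the pose at the moment of the call.
- manip.sign_off(): hands the job in; it is judged then, once.
The state is a dict: "time_s": time; "joints": joint angles; "joint_velocities": joint speeds; "effort": joint torques, N m; "position": TCP position; "ee_rot": TCP orientation; "ft_force": force on the tool from outside, world axes, zero at the start; "torque": the same for the moment, N m; "gripper_width": opening from 0.0 (shut) to 1.0 (fully open); "finger_force": force on a finger pad.
Only numpy, scipy, OpenCV 4.12 (cv2) and the standard library are available. Lean on these libraries where they do the work, as an engineer would, in place of code of your own. Each camera call takes 0.05 s, during which the arm holds its last target. There are 200 camera calls.

## Task

Put the washed bottle that lies in the cradle upside down over the empty wide peg of the drip tray, pushed down until its mouth rests squarely on the peg's foot, and set the larger of the two screw caps, still rim down, flat in the round pocket on the same tray. Lower the bottle under control, never letting it drop, and leave everything else where it is.

Things in the scene. Friction and masses are not known exactly. Their poses are not given: they have to be found in the camera images.
- bottle: The washed bottle, open and empty, white plastic, 90 g: 110 mm long, 52 mm in diameter for 84 mm from the base, then a shoulder and an 18 mm long neck, 42 mm outside, 36 mm inside, open at its end. Origin: centre of the outside of the closed base; z axis from base to mouth. At the start it lies level, axis 75 mm above the bench, mouth away from the robot.
- bottle_mouth (a point): Centre of the bottle's open mouth, 110 mm from the base; z axis pointing out of the mouth.
- cradle: Fixed steel cradle under the bottle: base plate 100 x 56 x 8 mm and two V yokes (8 mm thick, reaching 30 mm to either side and 65 mm above the bench) at x = -40 and +26 mm in its own frame; free between them. Origin on the bench under the middle of the bottle; x axis along the bottle, base to mouth.
- peg: The empty wide drying peg, fixed on the tray, grey plastic: round foot 52 mm in diameter and 18 mm high, on it an upright post 24 mm in diameter, straight for 62 mm, then tapering to 12 mm at its tip, 75 mm above the foot. Origin: centre of the foot's underside (12 mm above the bench); z up.
- peg_seat (a point): Centre of the top face of the empty peg's foot, 30 mm above the bench, where the mouth of the inverted bottle must rest.
- peg_used: An identical peg on the tray that already carries the small bottle. Origin as for the empty peg. The two pegs and the pocket stand in a row, 105 mm apart, in any order.
- bottle_small: Bystander: a smaller bottle, 95 mm long, 46 mm in diameter, standing mouth down on the other peg, its base 125 mm above the bench. Origin: centre of its base (uppermost); z axis towards its mouth (down).
- tray: Fixed steel drip tray, 170 (x) by 340 (y) by 12 mm, rim 18 mm above the bench. Origin: centre of its underside. Pegs and pocket stand in a row at its x = -20 mm; at x = +58 mm is a row of five thin pins, 7 mm in diameter, reaching 67 mm above the bench, which are not used.
- pocket: Fixed square grey block on the tray, 78 x 78 x 16 mm, with a round pocket 52 mm in diameter and 8 mm deep in its top. Origin: centre of the block's underside (12 mm above the bench).
- pocket_floor (a point): Centre of the pocket's floor, 20 mm above the bench (8 mm below the top of the block).
- cap: The larger screw cap, ribbed white plastic, 46 mm in diameter (48 over the ribs) and 24 mm high, closed on top and open below, lying rim down on the bench. Origin: centre of its rim plane (underside); z up through the closed top.
- cap_small: Bystander: the smaller screw cap, 30 mm in diameter and 16 mm high, rim down on the bench. Origin: centre of its underside.
- dishes: Bystander: stack of three culture dishes, 90 mm in diameter, 42 mm high. Origin: centre of its underside.
- marker: Bystander: marker pen, 138 mm long, 14 mm thick, lying along its x axis. Origin: at its middle, on the bench.
- reagent: Bystander: amber bottle, 64 mm in diameter, 140 mm high. Origin: centre of its underside.
- jar: Bystander: white jar, 70 mm in diameter, 90 mm high. Origin: centre of its underside.
Mind the look-alikes: they are no part of the job. What is shaped like the cap but blue, orange or purple is not meant.

How it is judged:
By the outcome, as a careful person would: the job done as asked, in the order asked, and still so for the second after the job is handed in, with the robot touching nothing.
It also fails if it takes over 62 s, if anything falls off the work surface, if the arm or the gripper's body presses on something with over 40 N, if the wrist force passes 120 N, or if a joint passes its speed limit or range.

## Working session

There is one attempt and no reset: what is moved stays moved. The work goes in short steps, Python scripts to look and compute and a tool call to move; the robot and the scene stay as the last step left them, time stands still between calls to the robot, and variables do not carry over. Pictures are saved under pics/ and viewed, at most 10 in all, crops included, and the job is handed in when it is done.

Besides the shell and the picture viewer there is one more tool, called after ">>>" as name(argument=value, ...) on one line, values as JSON. step_arm: Moves the arm, as the interface text tells. Its arguments: {"type":"object","properties":{"dp":{"type":"array","items":{"type":"array","items":{"type":"number","minimum":-1,"maximum":1}}},"dr":{"type":"array","items":{"type":"array","items":{"type":"number","minimum":-1,"maximum":1}}},"grip":{"type":"array","items":{"type":"number"}},"squeeze":{"type":"number"}},"required":["dp","dr","grip"]}

```bash
mkdir -p pics; ls; python3 - <<'E'
from bench import manip
import cv2,numpy as np
s=manip.sense();print(s)
for n in("top","side"):
    p,d=manip.camera(n);i=manip.camera_info(n);cv2.imwrite(f"pics/{n}0.png",p);np.savez(f"{n}0.npz",p=p,d=d,K=i["mtx"],T=i["world_from_camera"]);print(n,i)
E
```

```text
pics
{'time_s': 0.0, 'joints': array([-1.37599614,  0.39918478,  0.04501864,  1.53789228, -0.0186853 ,
        1.20691546, -0.05070748]), 'joint_velocities': array([ 1.61878589e-03, -1.83720436e-04,  8.06738779e-04,  8.56728868e-04,
        1.25887502e-03, -5.87557314e-05,  6.16183908e-04]), 'effort': array([-9.43994164e-04, -4.75113237e+01,  1.36413686e+00, -2.54223347e+01,
        1.15404566e-02,  9.27535380e-03, -5.15575934e-06]), 'position': array([0.1880231 , 0.6215364 , 0.23026238]), 'ee_rot': array([-7.31750289e-05,  1.46311078e-01,  9.89238136e-01, -9.86716830e-04]), 'ft_force': array([0.08032009, 0.3569479 , 0.98588846]), 'torque': array([-0.04111307, -0.04086693, -0.00297518]), 'finger_force': 0.0, 'gripper_width': 1.0010733221197627}
top {'mtx': array([[525.132431  ,   0.        , 321.68997411],
       [  0.        , 525.132431  , 236.30480933],
       [  0.        ,   0.        ,   1.        ]]), 'world_from_camera': array([[ 0.01434094, -0.99502998,  0.09853768,  0.46779026],
       [-0.99985299, -0.01334419,  0.01076709, -0.05928338],
       [-0.00939867, -0.0986776 , -0.99507507,  1.26109234],
       [ 0.        ,  0.        ,  0.        ,  1.        ]])}
side {'mtx': array([[483.02479591,   0.        , 318.51069242],
       [  0.        , 483.02479591, 243.73125259],
       [  0.        ,   0.        ,   1.        ]]), 'world_from_camera': array([[ 0.95194748, -0.19988668,  0.23203731,  0.35203777],
       [-0.30575486, -0.57672318,  0.75756474, -0.76225726],
       [-0.0176058 , -0.79210838, -0.6101265 ,  0.68637309],
       [ 0.        ,  0.        ,  0.        ,  1.        ]])}
```

View pics/top0.png

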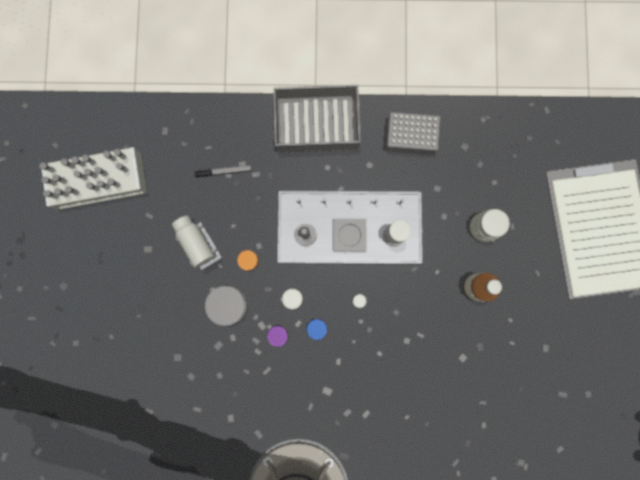

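View pics/side0.png

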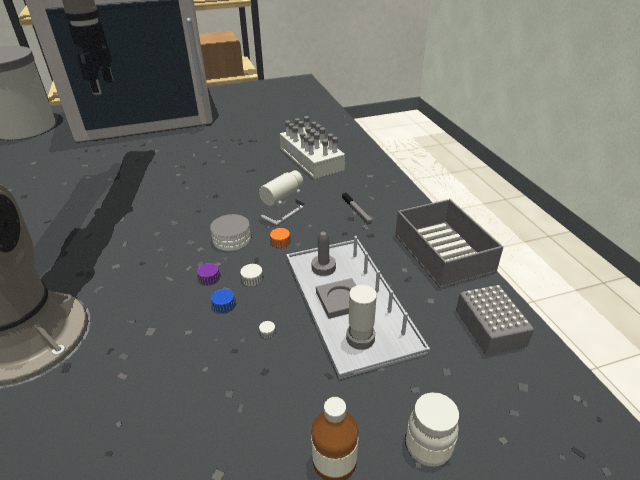

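The top view shows the bottle in the cradle at (195,240) with its mouth towards (182,222). The empty peg is at (305,233), the pocket at (349,235), the used peg at (398,235), the white larger cap at (292,299) and the small cap at (360,301). The side view agrees: bottle (281,187), peg (323,252), cap (251,274).

```bash
cat > h.py <<'E'
import numpy as np,cv2
def load(n):
    z=np.load(n);return z["p"],z["d"],z["K"],z["T"]
def ray(K,T,u,v,h):
    r=T[:3,:3]@np.linalg.inv(K)@np.array([u,v,1.]);o=T[:3,3];return o+r*(h-o[2])/r[2]
def cloud(d,K,T):
    v,u=np.mgrid[:480,:640];c=np.stack([(u-K[0,2])/K[0,0]*d,(v-K[1,2])/K[1,1]*d,d],-1)
    return c@T[:3,:3].T+T[:3,3]
E
python3 - <<'E'
from h import *
for n in("top","side"):
    p,d,K,T=load(n+"0.npz");W=cloud(d,K,T)
    print(n,"bench z",[np.round(W[v,u,2],4) for v,u in((400,400),(350,200))],"invalid",(d==0).mean())
    hsv=cv2.cvtColor(p,cv2.COLOR_BGR2HSV)
    wh=((hsv[...,2]>150)&(hsv[...,1]<60)).astype(np.uint8)
    roi=np.zeros_like(wh)
    roi[(W[...,0]>.3)&(W[...,0]<.85)&(abs(W[...,1])<.5)&(d>0)&(W[...,2]>-.01)]=1
    k,l,st,c=cv2.connectedComponentsWithStats(wh*roi)
    for i in range(1,k):
        if st[i,4]>60:
            q=W[l==i];z95=np.percentile(q[:,2],90);t=q[q[:,2]>z95-.006]
            print(st[i],"cen",c[i].round(1),"med",np.median(q,0).round(4),"z90",z95.round(4),"top",t.mean(0).round(4),"ray",ray(K,T,*c[i],z95).round(4))
    # bottle axis: points on bottle
    b=(W[...,2]>.06)&(W[...,2]<.12)&(W[...,1]>.13)&(W[...,1]<.3)&(W[...,0]>.35)&(W[...,0]<.58)&(d>0)
    q=W[b];print("bottle",b.sum(),q.mean(0),q.max(0),q.min(0))
    m=q[:,:2].mean(0);U,S,V=np.linalg.svd(q[:,:2]-m);a=V[0];a=a*np.sign(a[0]);t=(q[:,:2]-m)@a;s_=(q[:,:2]-m)@[-a[1],a[0]]
    print("axis",a,np.degrees(np.arctan2(a[1],a[0])),"ext",np.percentile(t,[1,99]),np.percentile(s_,[1,99]),"mid",m,"zmax",np.percentile(q[:,2],98))
    g=(W[...,2]>.05)&(W[...,2]<.13)&(W[...,0]>.45)&(W[...,0]<.56)&(W[...,1]<.06)&(W[...,1]>-.3)
    k,l,st,c=cv2.connectedComponentsWithStats(g.astype(np.uint8))
    for i in range(1,k):
        if st[i,4]>15:
            q=W[l==i];print("post",st[i],c[i].round(1),np.median(q,0).round(4),q.max(0).round(4),q.min(0).round(4))
E
```

```text
top bench z [np.float64(0.0014), np.float64(0.0006)] invalid 0.003984375
[390 127  47  20 621] cen [413.1 136.3] med [ 0.8273 -0.2581  0.0508] z90 0.058 top [ 0.826  -0.2572  0.0559] ray [ 0.8253 -0.2571  0.058 ]
[282 130  70  14 674] cen [315.5 136.4] med [ 0.8361 -0.0262  0.015 ] z90 0.0206 top [ 0.8333 -0.0267  0.0219] ray [ 0.8334 -0.0275  0.0206]
[  84  147   56   52 1518] cen [115.3 173.4] med [0.7281 0.437  0.0522] z90 0.0564 top [0.7286 0.4404 0.0566] ray [0.7286 0.4392 0.0564]
[ 278  191  144   73 9733] cen [349.5 226.7] med [ 0.6155 -0.1106  0.0127] z90 0.0269 top [ 0.5976 -0.1229  0.0511] ray [ 0.6138 -0.1114  0.0269]
[482 209  27  28 605] cen [495.1 222.6] med [ 0.6196 -0.4349  0.0896] z90 0.0924 top [ 0.6195 -0.4337  0.09  ] ray [ 0.6196 -0.4338  0.0924]
[173 217  38  48 935] cen [191.1 240.3] med [0.57   0.2443 0.0972] z90 0.1017 top [0.564  0.2436 0.0994] ray [0.5698 0.2434 0.1017]
[202 228  13  22  66] cen [208.3 238.5] med [0.5817 0.2263 0.0073] z90 0.0106 top [0.5828 0.2261 0.0106] ray [0.5826 0.226  0.0106]
[488 280  14  15 166] cen [494.4 286.7] med [ 0.476  -0.41
[... 1390 characters left out ...]
[259 321  16  12 157] cen [266.5 326.5] med [ 0.4379 -0.1385  0.0155] z90 0.0171 top [ 0.4381 -0.1386  0.0155] ray [ 0.4378 -0.14    0.0171]
[ 411  392   48   54 1677] cen [436.3 416.8] med [ 0.6154 -0.4432  0.0886] z90 0.0902 top [ 0.6175 -0.438   0.089 ] ray [ 0.6126 -0.4461  0.0902]
[324 397  22  20 346] cen [334.6 406.3] med [ 0.4747 -0.4172  0.1391] z90 0.1404 top [ 0.4746 -0.4171  0.1391] ray [ 0.4743 -0.418   0.1404]
bottle 590 [0.54554564 0.21969169 0.08586223] [0.57974099 0.26570106 0.10340014] [0.51072727 0.19361947 0.06012555]
axis [0.95949359 0.28173044] 16.363510069732246 ext [-0.02755041  0.03881663] [-0.02075223  0.02953349] mid [0.54554564 0.21969169] zmax 0.10182308740080726
```

```bash
python3 - <<'E'
from h import *
from scipy.optimize import least_squares
for n in("top","side"):
    p,d,K,T=load(n+"0.npz");W=cloud(d,K,T)
    b=(W[...,2]>.07)&(W[...,2]<.12)&(W[...,1]>.15)&(W[...,1]<.34)&(W[...,0]>.48)&(W[...,0]<.69)&(d>0)
    b=cv2.erode(b.astype(np.uint8),np.ones((3,3)))>0
    q=W[b]
    def res(x,q,z=.075,r=.026):
        a=np.array([np.cos(x[0]),np.sin(x[0])]);s=(q[:,:2]@[-a[1],a[0]])-x[1]
        return np.hypot(s,q[:,2]-z-x[2])-r
    th=np.radians(25)
    m=q[:,:2].mean(0)
    sol=np.array([th,m@[-np.sin(th),np.cos(th)],0.])
    for it in range(3):
        a=np.array([np.cos(sol[0]),np.sin(sol[0])]);t=q[:,:2]@a
        sel=(t<t.min()+.075)&(abs(res(sol,q))<(.02 if it==0 else .006))
        sol=least_squares(res,sol,args=(q[sel],),loss="soft_l1",f_scale=.002).x
    nn=np.array([-a[1],a[0]]);a=np.array([np.cos(sol[0]),np.sin(sol[0])]);nn=np.array([-a[1],a[0]]);t=W[(W[...,2]>.06)&(W[...,2]<.12)&(abs(W[...,:2]@nn-sol[1])<.03)&(W[...,0]>.48)&(W[...,0]<.69)&(W[...,1]>.15)][:,:2]@a
    print(n,"ang",np.degrees(sol[0]),"dz",sol[2],"rms",res(sol,q[sel]).std(),sel.sum(),"t",np.percentile(t,[0,1,99,100]),"base",a*np.percentile(t,1)+nn*sol[1],"mouth",a*np.percentile(t,99)+nn*sol[1])
    def comp(lab,g,mn=8):
        k,l,st,c=cv2.connectedComponentsWithStats(g.astype(np.uint8))
        for i in range(1,k):
            if st[i,4]>mn:
                q=W[l==i];print(lab,st[i],np.median(q,0).round(4),q.max(0).round(4),q.min(0).round(4))
    box=(W[...,0]>.5)&(W[...,0]<.72)&(W[...,1]<.1)&(W[...,1]>-.32)&(d>0)
    comp("tall",box&(W[...,2]>.042)&(W[...,2]<.15))
    comp("mid",box&(W[...,2]>.0235)&(W[...,2]<.034))
    comp("tray",box&(W[...,2]>.008)&(W[...,2]<.15),500)
    g=cv2.cvtColor(p,cv2.COLOR_BGR2GRAY)
    if n=="top":
        cv2.imwrite("pics/crop1.png",cv2.resize(p[170:330,160:430],None,fx=2.9,fy=2.9,interpolation=cv2.INTER_CUBIC))
E
```

```text
top ang 32.97106251293629 dz -8.8858100784467e-06 rms 0.0018674618341083698 663 t [0.55857589 0.55908993 0.66724459 0.66993695] base [0.52447163 0.21882293] mouth [0.6152075  0.27768236]
tall [297 198   4   4  11] [0.671  0.0094 0.0661] [0.6741 0.0118 0.0696] [0.6687 0.006  0.0433]
tall [323 198   3   5  11] [ 0.6704 -0.0504  0.0649] [ 0.6748 -0.0481  0.0688] [ 0.6686 -0.0528  0.0474]
tall [349 198   3   5  12] [ 0.6706 -0.1102  0.0665] [ 0.6753 -0.1079  0.0691] [ 0.6681 -0.113   0.0431]
tall [374 199   4   4  13] [ 0.671  -0.1701  0.0633] [ 0.6745 -0.1674  0.0703] [ 0.6699 -0.1732  0.0424]
tall [400 199   4   4  14] [ 0.672  -0.2291  0.0614] [ 0.6758 -0.2272  0.0714] [ 0.6698 -0.2331  0.0458]
tall [386 221  25  23 423] [ 0.5923 -0.2127  0.124 ] [ 0.6165 -0.1931  0.1309] [ 0.5724 -0.2387  0.0552]
tall [299 227  11  12 110] [ 0.5912 -0.0073  0.098 ] [0.6039 0.0044 0.1099] [ 0.582  -0.0179  0.0455]
mid [333 219  33  33 694] [ 0.5958 -0.11    0.0276] [ 0.6329 -0.0721  0.0338] [ 0.5553 -0.1484  0.0235]
mid [294 224  22  22 245] [ 0.5899 -0.0084  0.0296] [0.6189 0.0197 0.034 ] [ 0.5683 -0
[... 1377 characters left out ...]
-0.0546  0.0289] [ 0.674  -0.0513  0.0333] [ 0.6678 -0.0567  0.0244]
mid [316 278  41  36 585] [ 0.5754 -0.0982  0.0274] [ 0.6319 -0.0715  0.0319] [ 0.5534 -0.1544  0.0235]
mid [375 283   4   5  12] [ 0.67   -0.1144  0.0279] [ 0.6735 -0.1108  0.034 ] [ 0.668  -0.1168  0.025 ]
mid [388 304   4   5  17] [ 0.6704 -0.175   0.0294] [ 0.674  -0.1723  0.0337] [ 0.668  -0.1761  0.0237]
mid [402 325   4   6  17] [ 0.6707 -0.2341  0.0298] [ 0.6749 -0.2309  0.034 ] [ 0.6687 -0.2373  0.0242]
mid [346 326  29  20 245] [ 0.5851 -0.2336  0.0293] [ 0.619  -0.1992  0.0339] [ 0.568  -0.2445  0.0235]
tray [  287   232   143   146 11092] [ 0.5954 -0.1703  0.0128] [0.7    0.0601 0.1269] [ 0.5266 -0.2856  0.008 ]
```

View pics/crop1.png

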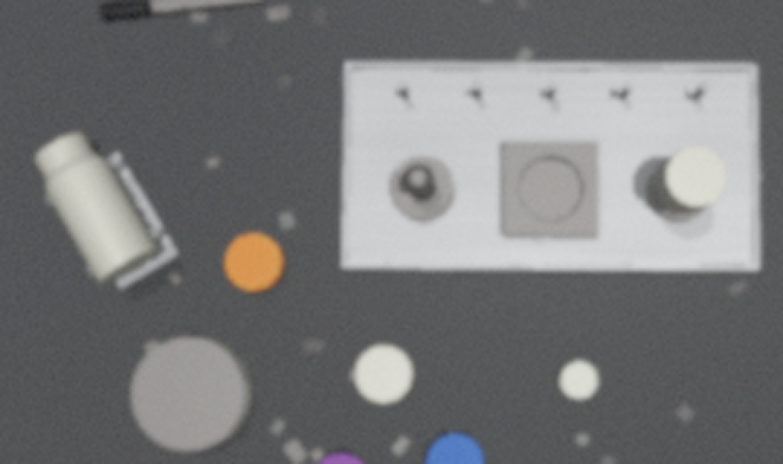

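The crop shows the tray square to the world axes, the empty peg's foot centred at about crop (422,188), the pocket at (549,189), and the cap at (384,374). It is clear around the bottle. Next I'll write a move helper and check that the tilted placing pose can be reached.

```bash
cat >> h.py <<'E'
from scipy.spatial.transform import Rotation as R
def Rq(q): return R.from_quat([q[1],q[2],q[3],q[0]])
def frame(z,y):
    z=np.array(z,float);z/=np.linalg.norm(z);y=np.array(y,float);y-=z*(y@z);y/=np.linalg.norm(y)
    return R.from_matrix(np.stack([np.cross(y,z),y,z],1))
def to(p,Rt,P=None,Q=None):
    from bench import manip
    s=manip.sense();Q=Q or Rq(s["ee_rot"]);P=s["position"] if P is None else P
    dp=Q.inv().apply(np.array(p)-P)/.6;dr=(Q.inv()*Rt).as_rotvec()/(np.pi/4)
    print("dp",dp.round(4),"dr",dr.round(3));return s
def st():
    from bench import manip
    s=manip.sense();print("t",round(s["time_s"],2),"P",s["position"].round(4),"q",s["joints"].round(3),"F",s["ft_force"].round(1),"w",round(s["gripper_width"],3),"ff",round(s["finger_force"],1));print(Rq(s["ee_rot"]).as_matrix().round(3).tolist());return s
th=np.radians(30);c,s_=np.cos(th),np.sin(th)
E
python3 - <<'E'
from h import *
S=to([.593,.12,.2],frame([c,0,-s_],[0,-1,0]))
to([.593,.12,.2],frame([0,0,-1],[0,-1,0]))
E
```

```text
dp [-0.888  -0.6048  0.0518] dr [-1.834  0.274  3.176]
dp [-0.888  -0.6048  0.0518] dr [-0.000e+00  3.000e-03  3.626e+00]
```

>>> step_arm(dp=[[-0.08,-0.05,0],[-0.16,-0.11,0],[-0.24,-0.16,0],[-0.32,-0.21,0],[-0.32,-0.21,0]], dr=[[0,0,0.23],[0,0,0.46],[0,0,0.7],[0,0,0.93],[0,0,1.0]], grip=[1,1,1,1,1])

```text
time_s: 0.72
position: [0.34, 0.4407, 0.2313]
ee_rot: [0.001, 0.519, 0.855, -0.001]
ft_force: [-0.0, 0.5, -0.5]
gripper_width: 1.001
finger_force: 0.0
```

```bash
python3 - <<'E'
from h import *
st()
to([.56,.16,.22],frame([0,0,-1],[0,-1,0]))
E
```

```text
t 0.72 P [0.34   0.4407 0.2313] q [-1.219  0.238  0.27   1.768 -0.066  1.145 -0.449] F [-0.   0.5 -0.5] w 1.001 ff 0.0
[[-0.461, 0.887, 0.002], [0.887, 0.461, -0.002], [-0.003, 0.0, -1.0]]
dp [-0.5841  0.1096  0.0205] dr [4.00e-03 2.00e-03 2.61e+00]
```

>>> step_arm(dp=[[-0.07,0.01,0],[-0.14,0.02,0],[-0.21,0.03,0],[-0.27,0.04,0],[-0.27,0.04,0]], dr=[[0,0,0.23],[0,0,0.46],[0,0,0.7],[0,0,0.93],[0,0,1.0]], grip=[1,1,1,1,1])

```text
time_s: 1.35
position: [0.4352, 0.3107, 0.2312]
ee_rot: [0.001, 0.806, 0.592, -0.0]
ft_force: [-0.1, 0.5, 0.7]
gripper_width: 1.002
finger_force: 0.0
```

```bash
python3 - <<'E'
from h import *
st()
to([.56,.16,.22],frame([0,0,-1],[0,-1,0]))
u=np.array([np.cos(np.radians(32.5)),np.sin(np.radians(32.5)),0]);n=np.array([-u[1],u[0],0])
to([.56,.16,.22],frame([c*u[0],c*u[1],-s_],-n))
E
```

```text
t 1.35 P [0.4352 0.3107 0.2312] q [-1.102  0.21   0.468  1.822 -0.102  1.135 -0.903] F [-0.1  0.5  0.7] w 1.002 ff 0.0
[[0.298, 0.954, 0.001], [0.954, -0.298, -0.002], [-0.001, 0.001, -1.0]]
dp [-0.1777  0.2734  0.0191] dr [2.000e-03 1.000e-03 1.614e+00]
dp [-0.1777  0.2734  0.0191] dr [-0.465  1.277  0.809]
```

>>> step_arm(dp=[[0,0.05,0],[0,0.1,0],[0,0.1,0],[0,0.1,0],[0,0.1,0]], dr=[[-0.07,0.19,0.12],[-0.14,0.38,0.24],[-0.21,0.57,0.36],[-0.28,0.76,0.48],[-0.28,0.76,0.48]], grip=[1,1,1,1,1])

```text
time_s: 1.98
position: [0.4864, 0.2946, 0.2274]
ee_rot: [-0.088, 0.86, 0.409, 0.294]
ft_force: [-0.1, -0.1, 0.5]
gripper_width: 0.999
finger_force: 0.0
```

```bash
python3 - <<'E'
from h import *
st()
u=np.array([np.cos(np.radians(32.5)),np.sin(np.radians(32.5)),0]);n=np.array([-u[1],u[0],0])
to([.5,.31,.2],frame([c*u[0],c*u[1],-s_],-n))
E
```

```text
t 1.98 P [0.4864 0.2946 0.2274] q [-1.069 -0.045  0.499  2.228 -0.232  0.344 -1.053] F [-0.1 -0.1  0.5] w 0.999 ff 0.0
[[0.493, 0.754, 0.434], [0.651, -0.651, 0.391], [0.577, 0.09, -0.812]]
dp [ 0.0016 -0.0037  0.057 ] dr [-0.199  0.525  0.336]
```

```bash
python3 - <<'E'
from h import *
from bench import manip
Q=Rq(manip.sense()["ee_rot"])
for t in(45,60):
  for f in(-45,-60,-90,-120):
    e=np.radians(90-t);f_=np.radians(f)
    z=[np.cos(e)*np.cos(f_),np.cos(e)*np.sin(f_),-np.sin(e)];L=np.array([-np.sin(f_),np.cos(f_),0])
    print(t,f,[((Q.inv()*frame(z,y)).as_rotvec(True)).round() for y in(L,-L)])
E
```

```text
45 -45 [array([ -3., -60., -91.]), array([-58.,   3.,  74.])]
45 -60 [array([ -2., -66., -76.]), array([-68.,   2.,  86.])]
45 -90 [array([  2., -75., -44.]), array([-88.,  -2., 108.])]
45 -120 [array([  5., -80., -12.]), array([-108.,   -6.,  129.])]
60 -45 [array([-15., -72., -92.]), array([-67.,  15.,  66.])]
60 -60 [array([-12., -79., -77.]), array([-79.,  12.,  76.])]
60 -90 [array([ -4., -89., -46.]), array([-101.,    5.,   95.])]
60 -120 [array([  3., -95., -13.]), array([-124.,   -4.,  114.])]
```

>>> step_arm(dp=[[0,0,-0.03],[0,0,-0.05],[0,0,-0.05],[0,0,-0.05]], dr=[[-0.03,-0.15,-0.14],[-0.06,-0.3,-0.28],[-0.09,-0.45,-0.43],[-0.11,-0.59,-0.57]], grip=[1,1,1,1])

```text
time_s: 2.48
position: [0.4793, 0.2872, 0.2583]
ee_rot: [0.114, 0.794, 0.584, 0.123]
ft_force: [0.3, -0.2, -0.3]
gripper_width: 0.997
finger_force: 0.0
```

>>> step_arm(dp=[[0,0,0],[0,0,0],[0,0,0],[0,0,0]], dr=[[-0.03,-0.15,-0.14],[-0.06,-0.3,-0.28],[-0.09,-0.45,-0.43],[-0.11,-0.59,-0.57]], grip=[1,1,1,1])

```text
time_s: 2.98
position: [0.4786, 0.288, 0.2571]
ee_rot: [0.301, 0.647, 0.697, -0.065]
ft_force: [0.6, -0.3, -0.1]
gripper_width: 1.003
finger_force: 0.0
```

>>> step_arm(dp=[[0,0,0],[0,0,0],[0,0,0],[0,0,0],[0,0,0]], dr=[[-0.03,-0.15,-0.14],[-0.06,-0.3,-0.28],[-0.09,-0.45,-0.43],[-0.11,-0.59,-0.57],[-0.11,-0.59,-0.57]], grip=[1,1,1,1,1])

```text
time_s: 3.6
position: [0.4768, 0.2885, 0.254]
ee_rot: [0.456, 0.433, 0.738, -0.245]
ft_force: [0.0, -0.6, 0.5]
gripper_width: 1.002
finger_force: 0.0
```

```bash
python3 - <<'E'
from h import *
st()
E
```

```text
t 3.6 P [0.4768 0.2885 0.254 ] q [-1.301  0.535  0.265  1.738  0.773  1.558 -0.817] F [ 0.  -0.6  0.5] w 1.002 ff 0.0
[[-0.208, 0.863, 0.461], [0.416, 0.505, -0.757], [-0.885, 0.034, -0.464]]
```

```bash
cat >> h.py <<'E'
u=np.array([np.cos(np.radians(32.5)),np.sin(np.radians(32.5)),0]);n=np.array([-u[1],u[0],0])
zg=s_*u+np.array([0,0,-c]);G=frame(zg,-n);gp=np.array([.5232,.2178,.077])+.042*u
E
python3 - <<'E'
from h import *
from bench import manip
Q=Rq(manip.sense()["ee_rot"]);P=manip.sense()["position"];w=(Q.inv()*G).as_rotvec()
A=gp+.019*zg;B=A-.11*zg;print(A,B,np.degrees(w))
to(B,G)
for k in range(3):
    P1=P+(B-P)*(k+1)/3;Q1=Q*R.from_rotvec(w*(k+1)/3)
    to(P1,Q1,P+(B-P)*k/3,Q*R.from_rotvec(w*k/3))
E
```

```text
[0.56663466 0.24547093 0.06054552] [0.52024813 0.21591945 0.15580831] [28.32162647 70.64646046 91.50895356]
dp [ 0.0795 -0.0041  0.2008] dr [0.629 1.57  2.034]
dp [ 0.0265 -0.0014  0.0669] dr [0.21  0.523 0.678]
dp [-0.0025  0.0039  0.0719] dr [0.21  0.523 0.678]
dp [-0.0241  0.0229  0.0638] dr [0.21  0.523 0.678]
```

>>> step_arm(dp=[[0.01,0,0.02],[0.02,0,0.04],[0.0265,-0.001,0.0669],[0.0265,-0.001,0.0669],[0.0265,-0.001,0.0669]], dr=[[0.05,0.13,0.17],[0.1,0.26,0.34],[0.15,0.39,0.51],[0.21,0.523,0.678],[0.21,0.523,0.678]], grip=[1,1,1,1,1])

```text
time_s: 4.22
position: [0.4948, 0.2597, 0.2263]
ee_rot: [0.309, 0.69, 0.649, -0.081]
ft_force: [-0.1, 0.0, -0.1]
gripper_width: 0.997
finger_force: 0.0
```

>>> step_arm(dp=[[0,0,0.02],[0,0,0.04],[-0.0025,0.004,0.072],[-0.0025,0.004,0.072],[-0.0025,0.004,0.072]], dr=[[0.05,0.13,0.17],[0.1,0.26,0.34],[0.15,0.39,0.51],[0.21,0.523,0.678],[0.21,0.523,0.678]], grip=[1,1,1,1,1])

```text
time_s: 4.85
position: [0.5069, 0.2355, 0.1907]
ee_rot: [0.126, 0.859, 0.489, 0.088]
ft_force: [-0.7, 0.6, 0.3]
gripper_width: 1.0
finger_force: 0.0
```

>>> step_arm(dp=[[-0.01,0.01,0.02],[-0.02,0.02,0.04],[-0.024,0.023,0.064],[-0.024,0.023,0.064],[-0.024,0.023,0.064]], dr=[[0.05,0.13,0.17],[0.1,0.26,0.34],[0.15,0.39,0.51],[0.21,0.523,0.678],[0.21,0.523,0.678]], grip=[1,1,1,1,1])

```text
time_s: 5.48
position: [0.5198, 0.2128, 0.1556]
ee_rot: [-0.072, 0.928, 0.27, 0.247]
ft_force: [0.3, 0.5, 0.2]
gripper_width: 1.001
finger_force: 0.0
```

```bash
python3 - <<'E'
from h import *
from bench import manip
st();A=gp+.019*zg
to(A-.11*zg,G);to(A,G)
p,d=manip.camera("wrist");i=manip.camera_info("wrist");cv2.imwrite("pics/w1.png",p);np.savez("w1.npz",p=p,d=d,K=i["mtx"],T=i["world_from_camera"])
E
```

```text
t 5.47 P [0.5198 0.2128 0.1556] q [-0.737  0.095  0.334  2.242 -0.359  0.312 -1.102] F [0.3 0.5 0.2] w 1.001 ff 0.0
[[0.732, 0.537, 0.419], [0.466, -0.844, 0.267], [0.497, -0.0, -0.868]]
dp [ 0.0032 -0.004   0.0014] dr [-0.     0.004 -0.001]
dp [ 0.0039 -0.004   0.1848] dr [-0.     0.004 -0.001]
```

View pics/w1.png

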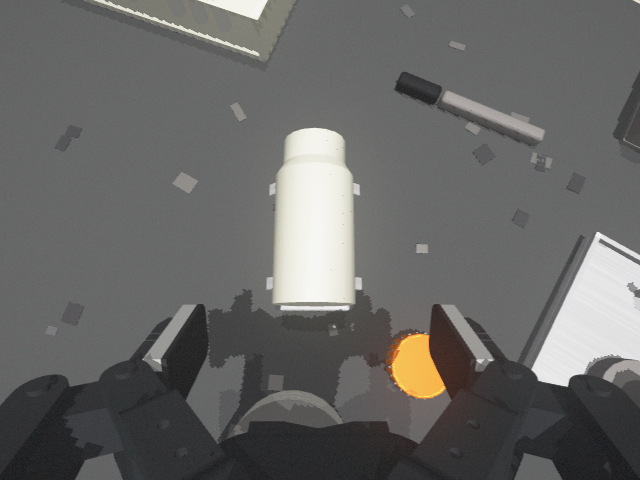

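The wrist view shows the bottle straight ahead, running from row 128 (mouth) to 305 (base) and centred at column 314 between the fingers. The yokes are visible at rows 190 and 283. I'll refine the pose with a fit from this view.

```bash
python3 - <<'E'
from h import *
from scipy.optimize import least_squares
p,d,K,T=load("w1.npz");W=cloud(d,K,T);print(T[:3,3].round(3))
ok=(d>0)&(W[...,2]>.07)&(W[...,2]<.12);ok[:125]=0;ok[312:]=0;ok[:,:262]=0;ok[:,366:]=0
t=W[...,:2]@u[:2];q=W[ok]
print("t ends",np.percentile(t[ok],[.5,99.5]),"zmax",np.percentile(q[:,2],99),"expected base t",np.array([.5232,.2178])@u[:2])
tb=np.percentile(t[ok],.5);b=q[(q[:,:2]@u[:2]<tb+.075)]
f=lambda x:np.hypot(b[:,:2]@[-np.sin(x[0]),np.cos(x[0])]-x[1],b[:,2]-x[2])-.026
x=least_squares(f,[np.radians(32.5),np.array([.5232,.2178])@n[:2],.075],loss="soft_l1",f_scale=.001).x
print(np.degrees(x[0]),x[1:],"exp off",np.array([.5232,.2178])@n[:2],f(x).std())
bb=u*tb+0;print("base pt", tb*u[:2]+n[:2]*(x[1]*1))
E
```

```text
[0.515 0.211 0.317]
t ends [0.56018276 0.66896004] zmax 0.10325473801830293 expected base t 0.5582862591472401
32.4054261436924 [-0.09559638  0.0761981 ] exp off -0.09742449818901175 0.0016359441718344894
base pt [0.52381725 0.22036081]
```

```bash
echo 'gp=u*.6012-n*.0965+np.array([0,0,.077])' >> h.py; python3 - <<'E'
from h import *
A=gp+.019*zg;to(A-.03*zg,G);to(A,G)
E
```

```text
dp [ 0.0014 -0.0046  0.1358] dr [-0.     0.002  0.003]
dp [ 0.0015 -0.0046  0.1858] dr [-0.     0.002  0.003]
```

>>> step_arm(dp=[[0.001,-0.0046,0.04],[0.0014,-0.0046,0.08],[0.0014,-0.0046,0.12],[0.0014,-0.0046,0.15],[0.0014,-0.0046,0.17],[0.0015,-0.0046,0.186],[0.0015,-0.0046,0.186]], dr=[[0,0,0],[0,0,0],[0,0,0],[0,0,0],[0,0,0],[0,0,0],[0,0,0]], grip=[1,1,1,1,1,1,1])

```text
time_s: 6.4
position: [0.5678, 0.2498, 0.0608]
ee_rot: [-0.073, 0.926, 0.273, 0.249]
ft_force: [-0.8, -0.2, 0.5]
gripper_width: 0.997
finger_force: 0.0
```

>>> step_arm(dp=[[0,0,0],[0,0,0],[0,0,0],[0,0,0],[0,0,0],[0,0,0],[0,0,0]], dr=[[0,0,0],[0,0,0],[0,0,0],[0,0,0],[0,0,0],[0,0,0],[0,0,0]], grip=[0,0,0,0,0,0,0], squeeze=35)

```text
time_s: 7.28
position: [0.5677, 0.2466, 0.0618]
ee_rot: [-0.074, 0.927, 0.269, 0.25]
ft_force: [-2.4, 1.9, 5.6]
gripper_width: 0.606
finger_force: 36.4
```

```bash
python3 - <<'E'
from h import *
st();to(gp+.019*zg,G)
to(gp+.019*zg+[0,0,.12],G)
E
```

```text
t 7.28 P [0.5677 0.2466 0.0618] q [-0.828  0.391  0.451  2.197 -1.331  0.232 -0.194] F [-2.4  1.9  5.6] w 0.606 ff 36.4
[[0.731, 0.536, 0.423], [0.462, -0.844, 0.271], [0.502, -0.002, -0.865]]
dp [-0.0018 -0.001   0.0013] dr [-0.001 -0.004 -0.004]
dp [ 0.0987 -0.0014 -0.1716] dr [-0.001 -0.004 -0.004]
```

>>> step_arm(dp=[[0.015,0,-0.025],[0.03,0,-0.05],[0.05,0,-0.085],[0.07,0,-0.12],[0.1,0,-0.17],[0.1,0,-0.17]], dr=[[0,0,0],[0,-0.03,0],[0,-0.1,0],[0,-0.2,0],[0,-0.3,0],[0,-0.3,0]], grip=[0,0,0,0,0,0])

```text
time_s: 8.02
position: [0.5714, 0.2471, 0.1824]
ee_rot: [-0.04, 0.95, 0.276, 0.142]
ft_force: [0.7, 0.1, -1.5]
gripper_width: 0.606
finger_force: 36.8
```

```bash
cat >> h.py <<'E'
# final frame: tool along az f, 60 deg from vertical, x down
def fin(f=-90):
    f=np.radians(f);return frame([c*np.cos(f),c*np.sin(f),-s_],[-np.sin(f),np.cos(f),0])
def plan(B,Rt,k):
    from bench import manip
    s=manip.sense();P=s["position"];Q=Rq(s["ee_rot"]);w=(Q.inv()*Rt).as_rotvec();B=np.array(B)
    for j in range(k): to(P+(B-P)*(j+1)/k,Q*R.from_rotvec(w*(j+1)/k),P+(B-P)*j/k,Q*R.from_rotvec(w*j/k))
E
python3 - <<'E'
from h import *
st();print(fin().apply([0,0,1]))
F=fin(-90);z=F.apply([0,0,1]);g=np.array([.593,-.0075,.098+.13]);print(g+.019*z)
plan([.56,.16,.26],F,3)
E
```

```text
t 8.03 P [0.5714 0.2471 0.1824] q [-1.285  0.406  1.04   1.925 -0.601  0.787 -0.954] F [ 0.7  0.1 -1.5] w 0.606 ff 36.8
[[0.808, 0.535, 0.247], [0.513, -0.845, 0.154], [0.291, 0.002, -0.957]]
[ 5.55111512e-17 -8.66025404e-01 -5.00000000e-01]
[ 0.593      -0.02395448  0.2185    ]
dp [-0.0174  0.0376 -0.0503] dr [-0.167 -0.518 -0.426]
dp [-0.0466  0.0321 -0.0323] dr [-0.167 -0.518 -0.426]
dp [-0.0628  0.0159 -0.0062] dr [-0.167 -0.518 -0.426]
```

>>> step_arm(dp=[[-0.005,0.01,-0.02],[-0.01,0.02,-0.035],[-0.0174,0.0376,-0.05],[-0.0174,0.0376,-0.05],[-0.0174,0.0376,-0.05]], dr=[[-0.04,-0.13,-0.1],[-0.08,-0.26,-0.2],[-0.12,-0.39,-0.31],[-0.167,-0.518,-0.426],[-0.167,-0.518,-0.426]], grip=[0,0,0,0,0])

```text
time_s: 8.65
position: [0.564, 0.2189, 0.2026]
ee_rot: [0.1, 0.9, 0.423, -0.034]
ft_force: [0.1, 0.2, -1.2]
gripper_width: 0.608
finger_force: 36.8
```

>>> step_arm(dp=[[-0.015,0.01,-0.01],[-0.03,0.02,-0.02],[-0.0466,0.032,-0.032],[-0.0466,0.032,-0.032],[-0.0466,0.032,-0.032]], dr=[[-0.04,-0.13,-0.1],[-0.08,-0.26,-0.2],[-0.12,-0.39,-0.31],[-0.167,-0.518,-0.426],[-0.167,-0.518,-0.426]], grip=[0,0,0,0,0])

```text
time_s: 9.28
position: [0.5597, 0.1893, 0.2282]
ee_rot: [0.233, 0.785, 0.538, -0.203]
ft_force: [0.4, 0.9, -0.5]
gripper_width: 0.605
finger_force: 36.9
```

>>> step_arm(dp=[[-0.02,0.005,0],[-0.04,0.01,0],[-0.0628,0.016,-0.006],[-0.0628,0.016,-0.006],[-0.0628,0.016,-0.006]], dr=[[-0.04,-0.13,-0.1],[-0.08,-0.26,-0.2],[-0.12,-0.39,-0.31],[-0.167,-0.518,-0.426],[-0.167,-0.518,-0.426]], grip=[0,0,0,0,0])

```text
time_s: 9.9
position: [0.5559, 0.1592, 0.2546]
ee_rot: [0.35, 0.612, 0.613, -0.356]
ft_force: [0.7, -0.5, -0.7]
gripper_width: 0.61
finger_force: 36.9
```

```bash
python3 - <<'E'
from h import *
st()
F=fin(-90);z=F.apply([0,0,1]);g=np.array([.593,-.0075,.098+.11]);print(g+.019*z)
to(g+.019*z,F)
E
```

```text
t 9.9 P [0.5559 0.1592 0.2546] q [-1.307  0.872  0.967  1.508  0.254  1.539 -0.442] F [ 0.7 -0.5 -0.7] w 0.61 ff 36.9
[[-0.006, 1.0, -0.007], [0.501, -0.003, -0.865], [-0.865, -0.009, -0.501]]
[ 0.593      -0.02395448  0.1985    ]
dp [-0.0725  0.0635  0.3105] dr [-0.009 -0.002  0.008]
```

>>> step_arm(dp=[[-0.01,0.01,0.05],[-0.025,0.02,0.11],[-0.04,0.035,0.18],[-0.055,0.05,0.24],[-0.068,0.06,0.29],[-0.0725,0.0635,0.31],[-0.0725,0.0635,0.31],[-0.0725,0.0635,0.31]], dr=[[0,0,0],[-0.009,-0.002,0.008],[-0.009,-0.002,0.008],[-0.009,-0.002,0.008],[-0.009,-0.002,0.008],[-0.009,-0.002,0.008],[-0.009,-0.002,0.008],[-0.009,-0.002,0.008]], grip=[0,0,0,0,0,0,0,0])

```text
time_s: 10.9
position: [0.5952, -0.0225, 0.2012]
ee_rot: [0.355, 0.612, 0.613, -0.352]
ft_force: [0.2, 1.0, -0.9]
gripper_width: 0.603
finger_force: 36.9
```

```bash
python3 - <<'E'
from h import *
from bench import manip
st()
out=[]
for n_ in("side","top","wrist"):
    p,d=manip.camera(n_);i=manip.camera_info(n_);np.savez(n_+"1.npz",p=p,d=d,K=i["mtx"],T=i["world_from_camera"])
    out.append(p[60:360,180:480])
cv2.imwrite("pics/c2.png",cv2.resize(np.hstack([cv2.resize(load("side1.npz")[0][110:310,250:400],(450,600)),]),None,fx=1,fy=1))
a=cv2.resize(load("side1.npz")[0][120:300,250:400],(500,600));b=cv2.resize(load("top1.npz")[0][170:290,240:360],(300,300));w=cv2.resize(load("wrist1.npz")[0],(300,300))
cv2.imwrite("pics/c2.png",np.hstack([a,np.vstack([b,w])]))
E
```

```text
t 10.9 P [ 0.5952 -0.0225  0.2012] q [-1.133  0.871  0.992  1.719  0.335  1.185 -0.415] F [ 0.2  1.  -0.9] w 0.603 ff 36.9
[[0.001, 1.0, 0.004], [0.5, 0.003, -0.866], [-0.866, 0.003, -0.5]]
```

View pics/c2.png

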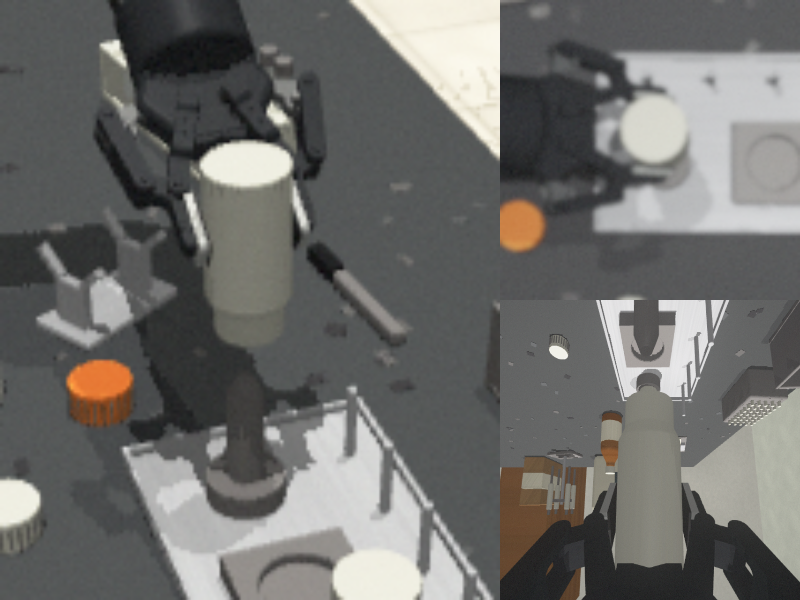

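The picture shows the bottle held upright and inverted, its mouth at about (248,340) in the side crop, directly above the post tip at (246,375). I'll measure the offset between them.

```bash
python3 - <<'E'
from h import *
from scipy.optimize import least_squares
for n_ in("top","side"):
    p,d,K,T=load(n_+"1.npz");W=cloud(d,K,T)
    hsv=cv2.cvtColor(p,cv2.COLOR_BGR2HSV)
    ok=(d>0)&(W[...,2]>.235)&(W[...,2]<.265)&(abs(W[...,0]-.594)<.035)&(abs(W[...,1]+.0075)<.035)&(hsv[...,2]>110)
    k,l,s,cc=cv2.connectedComponentsWithStats(ok.astype(np.uint8));i=1+s[1:,4].argmax();q=W[l==i]
    cs=max(cv2.findContours((l==i).astype(np.uint8),cv2.RETR_EXTERNAL,cv2.CHAIN_APPROX_NONE)[0],key=len)
    zt=np.median(q[:,2]);e=cv2.fitEllipse(cs)
    print(n_,"base top z",zt,"ctr",q.mean(0).round(4),"ext",q.max(0)-q.min(0),"ellipse ray",ray(K,T,*e[0],zt).round(4),e[1])
    # body cylinder: visible surface z .16-.235
    bo=(d>0)&(W[...,2]>.17)&(W[...,2]<.24)&(abs(W[...,0]-.594)<.03)&(abs(W[...,1]+.0075)<.04)&(hsv[...,2]>85)
    b=W[bo]
    if n_=="side":
        f=lambda x:np.hypot(b[:,0]-x[0]-x[2]*(b[:,2]-.2),b[:,1]-x[1]-x[3]*(b[:,2]-.2))-.026
        x=least_squares(f,[.593,-.0075,0,0],loss="soft_l1",f_scale=.001).x;print("axis at z.2",x[:2],"tilt deg",np.degrees(x[2:]),len(b),f(x).std())
    # peg post, from first picture
    p,d,K,T=load(n_+"0.npz");W=cloud(d,K,T)
    b=W[(d>0)&(W[...,2]>.042)&(W[...,2]<.09)&(abs(W[...,0]-.593)<.02)&(abs(W[...,1]+.0085)<.02)]
    f=lambda x:np.hypot(b[:,0]-x[0],b[:,1]-x[1])-.012
    x=least_squares(f,[.593,-.0075],loss="soft_l1",f_scale=.001).x;print("post",x,len(b),f(x).std())
E
```

```text
top base top z 0.2532155897367365 ctr [ 0.5953 -0.0083  0.2529] ext [0.04978438 0.05057509 0.02374668] ellipse ray [ 0.5953 -0.0083  0.2532] (25.814754486083984, 26.433671951293945)
post [ 0.59420577 -0.00594996] 24 0.00020825318191936438
side base top z 0.252229153236911 ctr [ 0.5931 -0.0187  0.2493] ext [0.05406217 0.05990591 0.0196818 ] ellipse ray [ 0.5911 -0.0243  0.2522] (22.14603614807129, 28.137821197509766)
axis at z.2 [ 0.59538022 -0.00971143] tilt deg [-0.6456734  -0.15595548] 887 0.001572939120923914
post [ 0.59279213 -0.0073306 ] 200 0.0011724924809301638
```

>>> step_arm(dp=[[0.002,-0.0033,-0.0033],[0.016,-0.0033,0.0049],[0.031,-0.0033,0.0134],[0.046,-0.0033,0.022],[0.06,-0.0033,0.03],[0.075,-0.0033,0.039],[0.089,-0.0033,0.047],[0.103,-0.0033,0.055],[0.103,-0.0033,0.055]], dr=[[0,0,0],[0,0,0],[0,0,0],[0,0,0],[0,0,0],[0,0,0],[0,0,0],[0,0,0],[0,0,0]], grip=[0,0,0,0,0,0,0,0,0])

```text
time_s: 12.18
position: [0.5924, -0.0218, 0.1304]
ee_rot: [0.355, 0.612, 0.612, -0.354]
ft_force: [-1.0, -0.3, -0.4]
gripper_width: 0.609
finger_force: 36.9
```

```bash
python3 - <<'E'
from h import *
st()
to([.5932,-.0202,.0887],fin(-90))
E
```

```text
t 12.18 P [ 0.5924 -0.0218  0.1304] q [-1.106  0.964  0.934  1.744  0.293  1.107 -0.478] F [-1.  -0.3 -0.4] w 0.609 ff 36.9
[[-0.0, 1.0, 0.001], [0.498, 0.001, -0.867], [-0.867, 0.001, -0.498]]
dp [0.0616 0.0012 0.0322] dr [0.002 0.004 0.   ]
```

>>> step_arm(dp=[[0.009,0.001,0.003],[0.017,0.001,0.008],[0.026,0.001,0.013],[0.034,0.001,0.018],[0.043,0.001,0.023],[0.049,0.001,0.027],[0.054,0.001,0.0295],[0.054,0.001,0.0295]], dr=[[0,0,0],[0,0,0],[0,0,0],[0,0,0],[0,0,0],[0,0,0],[0,0,0],[0,0,0]], grip=[0,0,0,0,0,0,0,0])

```text
time_s: 13.18
position: [0.5933, -0.0211, 0.0941]
ee_rot: [0.355, 0.612, 0.612, -0.354]
ft_force: [-0.1, 0.1, 0.1]
gripper_width: 0.603
finger_force: 36.9
```

>>> step_arm(dp=[[0.0015,0,0.0008],[0.003,0,0.0016],[0.003,0,0.0016]], dr=[[0,0,0],[0,0,0],[0,0,0]], grip=[0,0,0])

```text
time_s: 13.55
position: [0.5934, -0.021, 0.0922]
ee_rot: [0.355, 0.612, 0.612, -0.354]
ft_force: [0.1, 0.1, -0.0]
gripper_width: 0.601
finger_force: 36.9
```

>>> step_arm(dp=[[0.0015,0,0.0008],[0.003,0,0.0016],[0.003,0,0.0016]], dr=[[0,0,0],[0,0,0],[0,0,0]], grip=[0,0,0])

```text
time_s: 13.92
position: [0.5933, -0.021, 0.0901]
ee_rot: [0.355, 0.612, 0.612, -0.354]
ft_force: [0.6, -0.0, -0.4]
gripper_width: 0.606
finger_force: 36.9
```

>>> step_arm(dp=[[0.0015,0,0.0008],[0.003,0,0.0016],[0.003,0,0.0016]], dr=[[0,0,0],[0,0,0],[0,0,0]], grip=[0,0,0])

```text
time_s: 14.3
position: [0.5933, -0.0209, 0.088]
ee_rot: [0.355, 0.612, 0.612, -0.354]
ft_force: [0.7, -0.2, -0.2]
gripper_width: 0.611
finger_force: 36.9
```

>>> step_arm(dp=[[0.0015,0,0.0008],[0.0022,0,0.0012],[0.0022,0,0.0012]], dr=[[0,0,0],[0,0,0],[0,0,0]], grip=[0,0,0])

```text
time_s: 14.68
position: [0.5935, -0.0213, 0.0877]
ee_rot: [0.355, 0.612, 0.612, -0.354]
ft_force: [-0.9, 1.0, 5.2]
gripper_width: 0.605
finger_force: 37.1
```

>>> step_arm(dp=[[0.0008,0,0.0004],[0.0008,0,0.0004]], dr=[[0,0,0],[0,0,0]], grip=[0,0])

```text
time_s: 14.92
position: [0.5935, -0.0213, 0.0877]
ee_rot: [0.356, 0.612, 0.611, -0.354]
ft_force: [-1.7, 2.4, 7.0]
gripper_width: 0.608
finger_force: 37.2
```

>>> step_arm(dp=[[0,0,0],[0,0,0],[0,0,0],[0,0,0],[0,0,0],[0,0,0]], dr=[[0,0,0],[0,0,0],[0,0,0],[0,0,0],[0,0,0],[0,0,0]], grip=[0.25,0.3,0.4,0.6,0.9,1])

```text
time_s: 15.68
position: [0.5934, -0.0208, 0.0861]
ee_rot: [0.355, 0.612, 0.612, -0.354]
ft_force: [-0.3, -0.2, 0.4]
gripper_width: 1.0
finger_force: 0.0
```

```bash
python3 - <<'E'
from h import *
from bench import manip
st()
p,d=manip.camera("side");i=manip.camera_info("side");np.savez("side2.npz",p=p,d=d,K=i["mtx"],T=i["world_from_camera"])
cv2.imwrite("pics/s2.png",cv2.resize(p[180:300,270:390],(600,600)))
E
```

```text
t 15.68 P [ 0.5934 -0.0208  0.0861] q [-1.087  1.026  0.897  1.744  0.266  1.062 -0.516] F [-0.3 -0.2  0.4] w 1.0 ff 0.0
[[0.001, 1.0, 0.002], [0.498, 0.001, -0.867], [-0.867, 0.002, -0.498]]
```

View pics/s2.png

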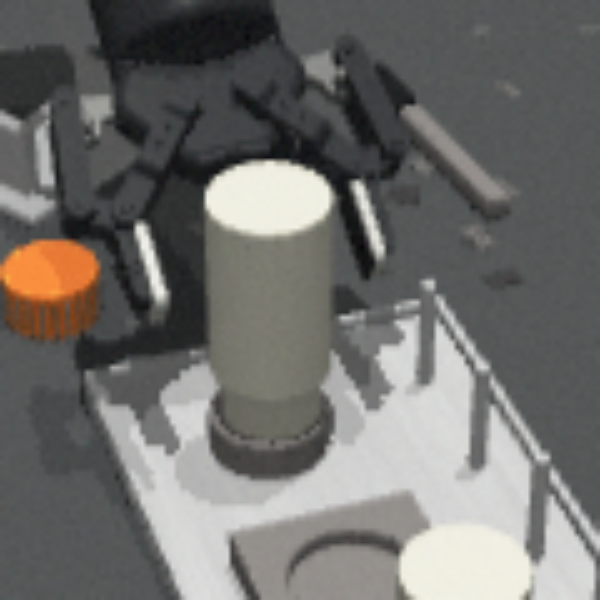

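The picture shows the bottle standing upright with its mouth rim flush on the foot, fingers open and clear. I'll retreat along the tool axis and measure it on the way to the cap.

>>> step_arm(dp=[[0,0,-0.04],[0,0,-0.09],[0,0,-0.15],[0,0,-0.21],[0,0,-0.25],[0,0,-0.25]], dr=[[0,0,0],[0,0,0],[0,0,0],[0,0,0],[0,0,0],[0,0,0]], grip=[1,1,1,1,1,1])

```text
time_s: 16.48
position: [0.594, 0.1114, 0.161]
ee_rot: [0.355, 0.611, 0.613, -0.352]
ft_force: [-1.0, -0.6, -0.5]
gripper_width: 1.003
finger_force: 0.0
```

```bash
python3 - <<'E'
from h import *
from bench import manip
st()
D=frame([0,0,-1],[0,1,0])
plan([.45,.03,.22],D,3)
for n_ in("side","top"):
    p,d=manip.camera(n_);i=manip.camera_info(n_);K=i["mtx"];T=i["world_from_camera"];W=cloud(d,K,T)
    q=W[(d>0)&(W[...,2]>.132)&(abs(W[...,0]-.593)<.04)&(abs(W[...,1]+.0075)<.035)]
    print(n_,np.median(q,0),q.mean(0),np.ptp(q,0),"plane",np.linalg.lstsq(np.c_[q[:,:2]-q[:,:2].mean(0),np.ones(len(q))],q[:,2],rcond=None)[0])
E
```

```text
t 16.48 P [0.594  0.1114 0.161 ] q [-1.2    0.974  0.903  1.556  0.236  1.357 -0.493] F [-1.  -0.6 -0.5] w 1.003 ff 0.0
[[0.001, 1.0, 0.006], [0.5, 0.005, -0.866], [-0.866, 0.003, -0.5]]
dp [-0.051  -0.0801  0.0223] dr [-0.344  0.348 -0.598]
dp [-0.0098 -0.0965 -0.0109] dr [-0.344  0.348 -0.598]
dp [ 0.0398 -0.0833 -0.0317] dr [-0.344  0.348 -0.598]
side [ 0.59252639 -0.01415603  0.13918326] [ 0.59237671 -0.01328552  0.13864981] [0.05100095 0.05237251 0.01013776] plane [0.01642032 0.05823402 0.13864981]
top [ 0.59433757 -0.00688731  0.14000962] [ 0.59468611 -0.00712359  0.13989443] [0.05022701 0.04981698 0.01144962] plane [ 0.01016104 -0.01114253  0.13989443]
```

>>> step_arm(dp=[[-0.02,-0.03,0],[-0.035,-0.055,0.01],[-0.051,-0.08,0.02],[-0.051,-0.08,0.022],[-0.051,-0.08,0.022]], dr=[[-0.08,0.08,-0.14],[-0.17,0.17,-0.29],[-0.26,0.26,-0.44],[-0.344,0.348,-0.598],[-0.344,0.348,-0.598]], grip=[1,1,1,1,1])

```text
time_s: 17.2
position: [0.5438, 0.0789, 0.1812]
ee_rot: [0.255, 0.446, 0.819, -0.256]
ft_force: [0.7, -0.5, 0.1]
gripper_width: 0.999
finger_force: 0.0
```

>>> step_arm(dp=[[0,-0.03,0],[-0.005,-0.06,-0.005],[-0.01,-0.0965,-0.011],[-0.01,-0.0965,-0.011],[-0.01,-0.0965,-0.011]], dr=[[-0.08,0.08,-0.14],[-0.17,0.17,-0.29],[-0.26,0.26,-0.44],[-0.344,0.348,-0.598],[-0.344,0.348,-0.598]], grip=[1,1,1,1,1])

```text
time_s: 17.82
position: [0.4974, 0.0536, 0.2008]
ee_rot: [0.134, 0.237, 0.953, -0.135]
ft_force: [-0.7, 0.8, -0.3]
gripper_width: 1.0
finger_force: 0.0
```

>>> step_arm(dp=[[0.01,-0.03,-0.01],[0.02,-0.055,-0.02],[0.04,-0.083,-0.032],[0.04,-0.083,-0.032],[0.04,-0.083,-0.032]], dr=[[-0.08,0.08,-0.14],[-0.17,0.17,-0.29],[-0.26,0.26,-0.44],[-0.344,0.348,-0.598],[-0.344,0.348,-0.598]], grip=[1,1,1,1,1])

```text
time_s: 18.45
position: [0.4496, 0.0281, 0.2197]
ee_rot: [-0.001, 0.006, 1.0, -0.004]
ft_force: [0.1, 0.5, -0.2]
gripper_width: 1.0
finger_force: 0.0
```

```bash
python3 - <<'E'
from h import *
st()
D=frame([0,0,-1],[0,1,0])
to([.442,.0205,.14],D)
E
```

```text
t 18.45 P [0.4496 0.0281 0.2197] q [-0.986  0.058  0.863  2.018 -0.042  1.09   1.455] F [ 0.1  0.5 -0.2] w 1.0 ff 0.0
[[-1.0, 0.012, -0.003], [0.012, 1.0, -0.007], [0.003, -0.007, -1.0]]
dp [ 0.0122 -0.0119  0.133 ] dr [-0.009 -0.003 -0.015]
```

Next I'll measure the cap from here with the wrist camera.

```bash
python3 - <<'E'
from h import *
from bench import manip
p,d=manip.camera("wrist");i=manip.camera_info("wrist");K=i["mtx"];T=i["world_from_camera"];cv2.imwrite("pics/w3.png",p);W=cloud(d,K,T)
hsv=cv2.cvtColor(p,cv2.COLOR_BGR2HSV)
m=((hsv[...,2]>150)&(hsv[...,1]<60)&(d>0)&(abs(W[...,2]-.024)<.006)&(abs(W[...,0]-.442)<.05)&(abs(W[...,1]-.02)<.05)).astype(np.uint8)
k,l,s,cc=cv2.connectedComponentsWithStats(m);j=1+s[1:,4].argmax();q=W[l==j]
cs=max(cv2.findContours((l==j).astype(np.uint8),cv2.RETR_EXTERNAL,cv2.CHAIN_APPROX_NONE)[0],key=len);e=cv2.fitEllipse(cs)
rim=np.array([ray(K,T,*x[0],.024)[:2] for x in cs]);(cx,cy),r=cv2.minEnclosingCircle(rim.astype(np.float32))
print(s[j],"z",np.median(q[:,2]),"mean",q.mean(0),"ell",ray(K,T,*e[0],.024),"circ",cx,cy,r,"cam",T[:3,3])
E
```

```text
[ 287  172   52   51 1952] z 0.02371559745784807 mean [0.4397237  0.02247144 0.02368701] ell [0.43952553 0.02249841 0.024     ] circ 0.43964317440986633 0.022692937403917313 0.02333024889230728 cam [0.37433189 0.03057472 0.36224199]
```

>>> step_arm(dp=[[0.01,-0.01,0.04],[0.015,-0.011,0.11],[0.015,-0.011,0.19],[0.015,-0.011,0.25],[0.015,-0.011,0.29],[0.015,-0.011,0.29]], dr=[[-0.009,-0.003,-0.015],[-0.009,-0.003,-0.015],[-0.009,-0.003,-0.015],[-0.009,-0.003,-0.015],[-0.009,-0.003,-0.015],[-0.009,-0.003,-0.015]], grip=[1,1,1,1,1,1])

```text
time_s: 19.25
position: [0.4371, 0.0227, 0.0444]
ee_rot: [-0.003, -0.003, 1.0, 0.001]
ft_force: [-0.3, -0.2, 0.0]
gripper_width: 0.998
finger_force: 0.0
```

```bash
python3 - <<'E'
from h import *
from bench import manip
st()
D=frame([0,0,-1],[0,1,0])
to([.4405,.0215,.0105],D)
p,d=manip.camera("wrist");i=manip.camera_info("wrist");cv2.imwrite("pics/w4.png",p)
E
```

```text
t 19.25 P [0.4371 0.0227 0.0444] q [-0.781  0.372  0.746  2.215 -0.4    0.693  1.823] F [-0.3 -0.2  0. ] w 0.998 ff 0.0
[[-1.0, -0.007, -0.005], [-0.007, 1.0, 0.002], [0.005, 0.002, -1.0]]
dp [-0.006  -0.0021  0.0564] dr [ 0.002 -0.007  0.008]
```

View pics/w4.png

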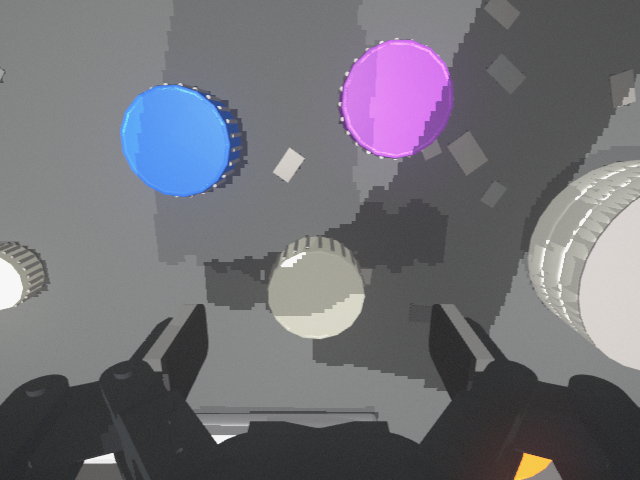

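The wrist view shows the white cap at (316,288), midway between the fingers (inner edges at columns 207 and 430). The blue and purple caps and the dishes are clear of the fingers.

>>> step_arm(dp=[[-0.004,-0.002,0.02],[-0.006,-0.002,0.04],[-0.006,-0.002,0.05],[-0.006,-0.002,0.056],[-0.006,-0.002,0.056]], dr=[[0,0,0],[0.002,-0.007,0.008],[0.002,-0.007,0.008],[0.002,-0.007,0.008],[0.002,-0.007,0.008]], grip=[1,1,1,1,1])

```text
time_s: 19.92
position: [0.4431, 0.0209, 0.0128]
ee_rot: [0.003, -0.0, 1.0, 0.002]
ft_force: [-0.6, 0.1, 0.0]
gripper_width: 1.002
finger_force: 0.0
```

>>> step_arm(dp=[[0,0,0],[0,0,0],[0,0,0],[0,0,0],[0,0,0],[0,0,0],[0,0,0]], dr=[[0,0,0],[0,0,0],[0,0,0],[0,0,0],[0,0,0],[0,0,0],[0,0,0]], grip=[0,0,0,0,0,0,0], squeeze=30)

```text
time_s: 20.8
position: [0.4434, 0.021, 0.0134]
ee_rot: [0.003, -0.0, 1.0, 0.002]
ft_force: [-1.2, -0.1, 4.7]
gripper_width: 0.519
finger_force: 29.8
```

```bash
python3 - <<'E'
from h import *
st()
E
```

```text
t 20.8 P [0.4434 0.021  0.0134] q [-0.715  0.436  0.683  2.226 -0.484  0.618  1.895] F [-1.2 -0.1  4.7] w 0.519 ff 29.8
[[-1.0, -0.001, 0.006], [-0.001, 1.0, 0.004], [-0.007, 0.004, -1.0]]
```

>>> step_arm(dp=[[0,0,-0.02],[0,0,-0.07],[0,0,-0.13],[0,0,-0.19],[0,0,-0.19]], dr=[[0,0,0],[0,0,0],[0,0,0],[0,0,0],[0,0,0]], grip=[0,0,0,0,0])

```text
time_s: 21.42
position: [0.4446, 0.021, 0.1295]
ee_rot: [0.006, -0.0, 1.0, 0.003]
ft_force: [0.5, 1.2, -0.7]
gripper_width: 0.519
finger_force: 30.9
```

```bash
python3 - <<'E'
from h import *
from bench import manip
st()
D=frame([0,0,-1],[0,1,0]);to([.593,-.1125,.21],D)
p,d=manip.camera("side");np.savez("sc.npz",p=p,d=d);a=cv2.resize(p[180:300,170:310],(466,400))
w,dw=manip.camera("wrist");i=manip.camera_info("wrist");np.savez("wc.npz",p=w,d=dw,K=i["mtx"],T=i["world_from_camera"])
cv2.imwrite("pics/c5.png",np.hstack([a,w[200:480,160:480][:, :][:280,:].repeat(1,0) if 0 else cv2.resize(w[200:480,160:480],(330,400))]))
E
```

```text
t 21.43 P [0.4446 0.021  0.1295] q [-0.932  0.208  0.889  2.145 -0.22   0.864  1.661] F [ 0.5  1.2 -0.7] w 0.519 ff 30.9
[[-1.0, -0.001, 0.012], [-0.001, 1.0, 0.006], [-0.012, 0.006, -1.0]]
dp [-0.2487 -0.2219 -0.1326] dr [0.008 0.015 0.001]
```

View pics/c5.png

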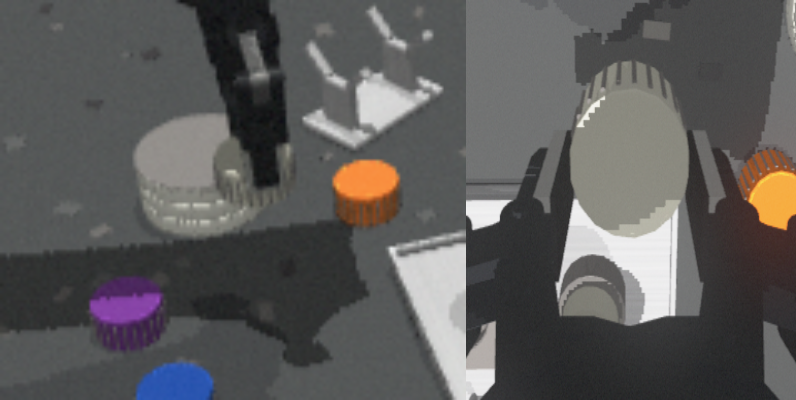

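The crop shows the cap held rim down between the fingers, looking level, with the cap centre slightly robot-side of the pads. I'll measure its offset from the TCP.

```bash
cat >> h.py <<'E'
def capm(p,d,K,T,P,h=None):
    W=cloud(d,K,T);hsv=cv2.cvtColor(p,cv2.COLOR_BGR2HSV)
    m=((d>0)&(abs(W[...,2]-P[2]-.012)<.012)&(abs(W[...,0]-P[0])<.05)&(abs(W[...,1]-P[1])<.0225)&(hsv[...,2]>90)).astype(np.uint8)
    k,l,s,cc=cv2.connectedComponentsWithStats(m);j=1+s[1:,4].argmax();q=W[l==j]
    zt=np.percentile(q[:,2],60);top=q[abs(q[:,2]-zt)<.003]
    pl=np.linalg.lstsq(np.c_[top[:,:2]-top[:,:2].mean(0),np.ones(len(top))],top[:,2],rcond=None)[0]
    x=top[:,0];print("cap px",s[j],"top z",zt,"mean",top.mean(0).round(4),"x ext",np.percentile(x,[.5,99.5]),"y ext",np.percentile(top[:,1],[.5,99.5]),"slope deg",np.degrees(pl[:2]),"rel TCP",(top.mean(0)-P).round(4));return top
E
python3 - <<'E'
from h import *
p,d,K,T=load("wc.npz");capm(p,d,K,T,np.array([.4446,.021,.1295]))
E
```

```text
cap px [  261   253   115   114 10194] top z 0.1376347757577594 mean [0.4381 0.0209 0.1375] x ext [0.41711682 0.46102541] y ext [-0.00078447  0.04233172] slope deg [0.34151456 0.03563134] rel TCP [-0.0065 -0.0001  0.008 ]
```

>>> step_arm(dp=[[0,0,-0.06],[-0.04,-0.03,-0.1],[-0.1,-0.08,-0.13],[-0.16,-0.13,-0.13],[-0.22,-0.18,-0.13],[-0.28,-0.21,-0.13],[-0.32,-0.222,-0.13],[-0.36,-0.222,-0.13],[-0.36,-0.222,-0.13],[-0.36,-0.222,-0.13]], dr=[[0,0,0],[0,0,0],[0.008,0.015,0],[0.008,0.015,0],[0.008,0.015,0],[0.008,0.015,0],[0.008,0.015,0],[0.008,0.015,0],[0.008,0.015,0],[0.008,0.015,0]], grip=[0,0,0,0,0,0,0,0,0,0])

```text
time_s: 22.78
position: [0.6567, -0.1129, 0.2044]
ee_rot: [-0.004, 0.0, 1.0, -0.001]
ft_force: [0.3, -0.6, -0.6]
gripper_width: 0.519
finger_force: 31.0
```

```bash
python3 - <<'E'
from h import *
from bench import manip
s=st()
w,dw=manip.camera("wrist");i=manip.camera_info("wrist");K,T=i["mtx"],i["world_from_camera"];np.savez("wp.npz",p=w,d=dw,K=K,T=T)
cv2.imwrite("pics/w6.png",w)
capm(w,dw,K,T,s["position"])
W=cloud(dw,K,T);b=(dw>0)&(abs(W[...,2]-.028)<.004)&(abs(W[...,0]-.593)<.055)&(abs(W[...,1]+.1125)<.05)
k,l,s,cc=cv2.connectedComponentsWithStats(b.astype(np.uint8));j=1+s[1:,4].argmax();q=W[l==j]
print("block",s[j],np.percentile(q,[.5,99.5],0))
fl=(dw>0)&(abs(W[...,2]-.020)<.0035)&(np.hypot(W[...,0]-.593,W[...,1]+.1125)<.03);q=W[fl]
print("floor",len(q),np.percentile(q,[1,99],0),q.mean(0))
E
```

```text
t 22.77 P [ 0.6567 -0.1129  0.2044] q [-0.449  0.588  0.839  1.534 -0.447  1.231  2.031] F [ 0.3 -0.6 -0.6] w 0.519 ff 31.0
[[-1.0, -0.0, -0.009], [0.0, 1.0, -0.003], [0.009, -0.003, -1.0]]
cap px [  261   251   115   116 10228] top z 0.21541508313896096 mean [ 0.6527 -0.1128  0.2153] x ext [0.63169137 0.67573971] y ext [-0.13426574 -0.09154553] slope deg [-0.3799577  -0.30253022] rel TCP [-0.004   0.      0.0109]
block [ 271   86   99  100 6320] [[ 0.55440894 -0.15033436  0.02560798]
 [ 0.63208236 -0.07287285  0.0303446 ]]
floor 3176 [[ 0.56880354 -0.13592858  0.01857059]
 [ 0.61779858 -0.08722706  0.02247302]] [ 0.59296927 -0.1116074   0.02037474]
```

View pics/w6.png

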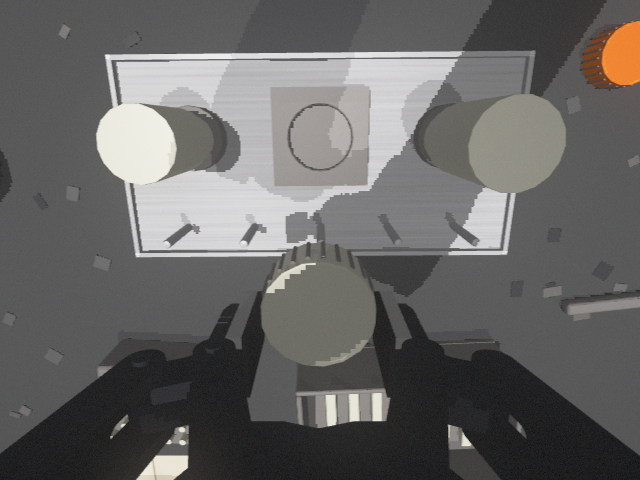

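The wrist view shows the pocket ring centred at (320,137) on its block, with the cap held at (318,308) and both bottles standing on their pegs. I'll go lower and measure again from closer.

>>> step_arm(dp=[[0,0,0.04],[0,0.001,0.09],[0,0.002,0.13],[0,0.002,0.157],[0,0.002,0.157],[0,0.002,0.157]], dr=[[0,0,0],[-0.004,-0.011,0],[-0.004,-0.011,0],[-0.004,-0.011,0],[-0.004,-0.011,0],[-0.004,-0.011,0]], grip=[0,0,0,0,0,0])

```text
time_s: 23.58
position: [0.6582, -0.1121, 0.1127]
ee_rot: [0.002, -0.0, 1.0, -0.0]
ft_force: [0.3, -0.4, -0.8]
gripper_width: 0.519
finger_force: 31.0
```

```bash
cat > m.py <<'E'
from h import *
from bench import manip
for r in range(2):
    s=st();P=s["position"]
    w,dw=manip.camera("wrist");i=manip.camera_info("wrist");K,T=i["mtx"],i["world_from_camera"]
    top=capm(w,dw,K,T,P)
    W=cloud(dw,K,T);b=(dw>0)&(abs(W[...,2]-.028)<.004)&(abs(W[...,0]-.593)<.055)&(abs(W[...,1]+.1125)<.05)
    k,l,ss,cc=cv2.connectedComponentsWithStats(b.astype(np.uint8));j=1+ss[1:,4].argmax();q=W[l==j]
    e=np.percentile(q,[.5,99.5],0);print("block",ss[j],e.round(4).tolist(),"mid",e.mean(0).round(4))
    fl=(dw>0)&(abs(W[...,2]-.020)<.0035)&(np.hypot(W[...,0]-.593,W[...,1]+.1125)<.03);q=W[fl];e=np.percentile(q,[1,99],0)
    print("floor",len(q),e.mean(0).round(4),q.mean(0).round(4))
E
python3 m.py
```

```text
t 23.57 P [ 0.6582 -0.1121  0.1127] q [-0.418  0.665  0.78   1.629 -0.521  1.062  2.086] F [ 0.3 -0.4 -0.8] w 0.519 ff 31.0
[[-1.0, -0.001, 0.005], [-0.001, 1.0, -0.0], [-0.005, -0.0, -1.0]]
cap px [  261   251   115   115 10174] top z 0.12338820207389375 mean [ 0.6542 -0.1122  0.1233] x ext [0.6331235  0.67717371] y ext [-0.13361855 -0.09083177] slope deg [ 0.26727892 -0.14738183] rel TCP [-0.004  -0.0001  0.0106]
block [  248    65   142   140 12590] [[0.5545, -0.1506, 0.0252], [0.632, -0.0731, 0.0298]] mid [ 0.5933 -0.1118  0.0275]
floor 6217 [ 0.5934 -0.1118  0.0203] [ 0.5928 -0.1118  0.0201]
t 23.62 P [ 0.6583 -0.1122  0.1129] q [-0.417  0.664  0.78   1.629 -0.521  1.062  2.086] F [ 0.7  0.6 -0.3] w 0.52 ff 31.0
[[-1.0, -0.001, 0.005], [-0.001, 1.0, -0.0], [-0.005, -0.0, -1.0]]
cap px [  261   252   115   114 10175] top z 0.12337132864002025 mean [ 0.6542 -0.1121  0.1232] x ext [0.63324071 0.67707673] y ext [-0.13365131 -0.09081735] slope deg [ 0.30744549 -0.12992295] rel TCP [-0.0041  0.0001  0.0103]
block [  248    64   142   141 12559] [[0.5544, -0.1505, 0.0252], [0.6317, -0.073, 0.0297]] mid [ 0.593  -0.1118  0.0274]
floor 6225 [ 0.5932 -0.1117  0.0203] [ 0.5926 -0.1118  0.0199]
```

>>> step_arm(dp=[[0.03,0,0],[0.07,0,0],[0.1027,0.0007,0],[0.1027,0.0007,0],[0.1027,0.0007,0],[0.1027,0.0007,0]], dr=[[0,0,0],[0,0.006,0],[0,0.006,0],[0,0.006,0],[0,0.006,0],[0,0.006,0]], grip=[0,0,0,0,0,0])

```text
time_s: 24.42
position: [0.5971, -0.1113, 0.1117]
ee_rot: [-0.0, -0.001, 1.0, -0.0]
ft_force: [-0.3, -0.0, -0.3]
gripper_width: 0.521
finger_force: 31.0
```

```bash
python3 - <<'E'
from h import *
from bench import manip
s=st();to([.5967,-.1117,.1128],frame([0,0,-1],[0,1,0]))
w,dw=manip.camera("wrist");i=manip.camera_info("wrist");capm(w,dw,i["mtx"],i["world_from_camera"],s["position"])
E
```

```text
t 24.43 P [ 0.5971 -0.1113  0.1117] q [-0.474  0.574  0.811  1.781 -0.487  1.     2.101] F [-0.3 -0.  -0.3] w 0.521 ff 31.0
[[-1.0, -0.001, -0.0], [-0.001, 1.0, -0.0], [0.0, -0.0, -1.0]]
dp [ 0.0006 -0.0006 -0.0019] dr [-0.    -0.001  0.002]
cap px [  258   252   118   115 10246] top z 0.12206206119426233 mean [ 0.5928 -0.1114  0.1219] x ext [0.57178696 0.61562548] y ext [-0.13307702 -0.09000741] slope deg [-0.07854318 -0.13286668] rel TCP [-0.0043 -0.0001  0.0102]
```

>>> step_arm(dp=[[0,0,0.02],[0,0,0.045],[0,0,0.07],[0,0,0.09],[0,0,0.103],[0,0,0.103],[0,0,0.103]], dr=[[0,0,0],[0,0,0],[0,0,0],[0,0,0],[0,0,0],[0,0,0],[0,0,0]], grip=[0,0,0,0,0,0,0])

```text
time_s: 25.35
position: [0.5963, -0.1116, 0.05]
ee_rot: [-0.0, -0.0, 1.0, -0.0]
ft_force: [0.2, -0.3, -0.6]
gripper_width: 0.522
finger_force: 31.0
```

```bash
python3 - <<'E'
from h import *
from bench import manip
s=st();to([.5967,-.1117,.05],frame([0,0,-1],[0,1,0]))
w,dw=manip.camera("wrist");i=manip.camera_info("wrist");capm(w,dw,i["mtx"],i["world_from_camera"],s["position"])
E
```

```text
t 25.35 P [ 0.5963 -0.1116  0.05  ] q [-0.429  0.646  0.75   1.823 -0.554  0.895  2.152] F [ 0.2 -0.3 -0.6] w 0.522 ff 31.0
[[-1.0, -0.001, -0.001], [-0.001, 1.0, -0.0], [0.001, -0.0, -1.0]]
dp [-0.0007 -0.0001  0.0001] dr [-0.    -0.001  0.001]
cap px [  261   252   115   114 10237] top z 0.060710273089219946 mean [ 0.5922 -0.1116  0.0606] x ext [0.57122558 0.61512707] y ext [-0.13315948 -0.09022949] slope deg [-0.04674648 -0.20827317] rel TCP [-0.004   0.0001  0.0105]
```

>>> step_arm(dp=[[-0.0006,0,0.004],[-0.0006,0,0.009],[-0.0006,0,0.014],[-0.0006,0,0.017],[-0.0006,0,0.02],[-0.0006,0,0.02]], dr=[[0,0,0],[0,0,0],[0,0,0],[0,0,0],[0,0,0],[0,0,0]], grip=[0,0,0,0,0,0])

```text
time_s: 26.15
position: [0.5961, -0.1114, 0.0375]
ee_rot: [-0.001, -0.0, 1.0, 0.0]
ft_force: [-0.3, 0.3, -0.8]
gripper_width: 0.522
finger_force: 31.0
```

>>> step_arm(dp=[[0,0,0.003],[0,0,0.004],[0,0,0.004]], dr=[[0,0,0],[0,0,0],[0,0,0]], grip=[0,0,0])

```text
time_s: 26.52
position: [0.5962, -0.1114, 0.0352]
ee_rot: [-0.001, -0.0, 1.0, 0.0]
ft_force: [-0.4, 0.2, -0.1]
gripper_width: 0.521
finger_force: 31.0
```

>>> step_arm(dp=[[0,0,0.0015],[0,0,0.003],[0,0,0.003]], dr=[[0,0,0],[0,0,0],[0,0,0]], grip=[0,0,0])

```text
time_s: 26.9
position: [0.5962, -0.1114, 0.0336]
ee_rot: [-0.001, -0.0, 1.0, 0.0]
ft_force: [-0.6, 0.3, 1.9]
gripper_width: 0.522
finger_force: 31.2
```

>>> step_arm(dp=[[0,0,0.001],[0,0,0.001]], dr=[[0,0,0],[0,0,0]], grip=[0,0])

```text
time_s: 27.15
position: [0.5961, -0.1114, 0.0335]
ee_rot: [-0.001, -0.0, 1.0, 0.0]
ft_force: [-2.4, 0.9, 5.8]
gripper_width: 0.524
finger_force: 31.6
```

>>> step_arm(dp=[[0,0,0],[0,0,0],[0,0,0],[0,0,0],[0,0,-0.03],[0,0,-0.09],[0,0,-0.17],[0,0,-0.25],[0,0,-0.25]], dr=[[0,0,0],[0,0,0],[0,0,0],[0,0,0],[0,0,0],[0,0,0],[0,0,0],[0,0,0],[0,0,0]], grip=[0.1,0.2,0.35,0.5,0.5,0.5,0.5,0.5,0.5])

```text
time_s: 28.28
position: [0.5993, -0.113, 0.1883]
ee_rot: [0.004, -0.0, 1.0, -0.0]
ft_force: [1.0, -0.8, -0.2]
gripper_width: 0.748
finger_force: 0.0
```

>>> step_arm(dp=[[0.04,0,-0.02],[0.1,0,-0.06],[0.17,0,-0.1],[0.23,0.0,-0.1],[0.23,0.0,-0.1]], dr=[[0,0,0],[0,0,0],[0,0,0],[0,0,0],[0,0,0]], grip=[0.5,0.5,0.5,0.5,0.5])

```text
time_s: 28.9
position: [0.4559, -0.1116, 0.2428]
ee_rot: [-0.001, 0.0, 1.0, 0.002]
ft_force: [0.0, -1.5, 0.1]
gripper_width: 0.747
finger_force: 0.0
```

```bash
python3 - <<'E'
from h import *
from bench import manip
st();o=[]
for n_,r in(("side",np.s_[225:385,240:440]),("top",np.s_[170:290,250:430])):
    p,d=manip.camera(n_);i=manip.camera_info(n_);W=cloud(d,i["mtx"],i["world_from_camera"])
    q=W[(d>0)&(W[...,2]>.036)&(W[...,2]<.06)&(np.hypot(W[...,0]-.593,W[...,1]+.112)<.03)]
    print(n_,len(q),q.mean(0).round(4) if len(q) else 0,np.percentile(q,[1,99],0).round(4) if len(q) else 0)
    o.append(cv2.resize(p[r],(400,400)))
cv2.imwrite("pics/end.png",np.hstack(o))
E
```

```text
t 28.9 P [ 0.4559 -0.1116  0.2428] q [-0.822  0.103  1.05   1.951 -0.103  1.145  1.84 ] F [ 0.  -1.5  0.1] w 0.747 ff 0.0
[[-1.0, 0.0, -0.002], [0.0, 1.0, 0.005], [0.002, 0.005, -1.0]]
side 340 [ 0.5916 -0.115   0.0427] [[ 0.5715 -0.1362  0.0366]
 [ 0.615  -0.0923  0.046 ]]
top 305 [ 0.5953 -0.1103  0.0436] [[ 0.5736 -0.1328  0.0373]
 [ 0.6159 -0.0888  0.0496]]
```

View pics/end.png

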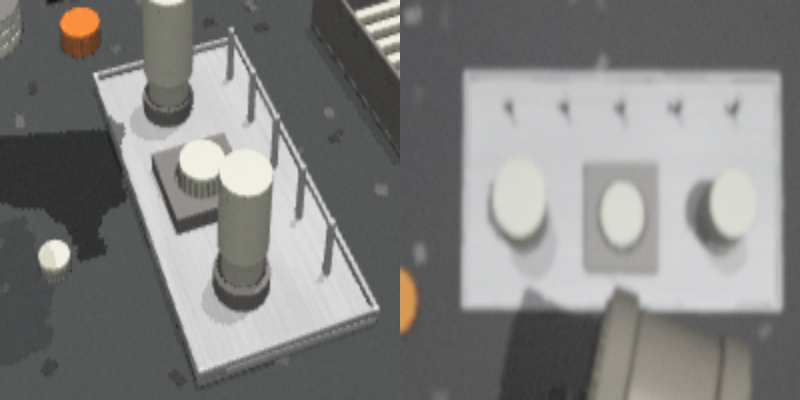

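The final views show the cap sitting inside the pocket, centred at crop (622,213) with its top at about 44 mm as expected. The bottle is upright on its peg and the small bottle has not moved.

```bash
python3 -c "
from bench import manip
print(manip.sign_off())"
```

```text
the job is handed in; nothing more can be done
None
```

The washed bottle is upside down on the empty wide peg with its mouth on the foot. The larger cap is rim down in the pocket. The job was handed in at about 29 s, with nothing else seen to have moved.

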